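Pin and press a clamshell filter cell

TASK

Swing the open upper half of the aluminium filter cell down onto the lower half, then take the black-knobbed locking pin from its stand and push it down through the holes of both halves until its collar sits on the upper half. The rubber seal pushes the halves apart, so press down on the pin until the cell is fully shut and finish while still holding it down: do not let go. Leave the bottle, the beaker and the spanner where they are.

Things in the scene. Friction and masses are not known exactly. Their poses are not given: they have to be found in the camera images.
- cell: lower half of the filter cell, an aluminium block 130 (x) x 90 (y) x 50 (z) mm fixed to the bench. Origin: centre of its underside. Its x axis points from the pin hole end to the hinge end, z up; its yaw varies. A gas port sticks out 22 mm from each long side, 25 mm up
- cell_hole (a point): mouth of the round pin hole in the lower half: 12 mm wide, vertical, blind, 40 mm deep, at x = -50 mm, y = 0, z = 50 mm (top face) in the cell's frame
- cell_hinge (a point): middle of the hinge axis, at x = +60, z = 60 mm in the cell's frame; the axis runs along the cell's y
- lid (a joint): angle of the upper half about the hinge, rad: 0 fully shut, 1.57 upright. It starts open at 1.15 to 1.5, leaning over the lower half, and friction holds it there. Pushed below about 0.9 it sinks by itself and rests on the rubber seal, about 0.065 ajar. Below 0.09 the seal pushes back: pressed at the pin hole, full closing takes about 8 to 11 N; when let go it rises to about 0.045
- lid_hole (a point): centre of the 13 mm through hole for the pin, in the outer (shut: upper) face of the upper half, 110 mm from the hinge axis. The upper half is a plate 115 x 86 x 12 mm, 0.33 kg, reaching 10 to 125 mm from the hinge axis, which lies in its mid-plane. This point's z axis is the outward normal of that face. Shut, it lies 16 mm straight above cell_hole
- pin: loose steel locking pin, upright in its stand, 0.06 kg. Origin: its lower tip; z up along the pin. Shaft 10 mm in diameter, 48 mm long, tapered over the lowest 6 mm; above it a collar 24 mm in diameter from 48 to 52 mm; then a black knob, the grip, 18 mm in diameter from 52 to 84 mm. With its collar on the upper half and the cell shut, its tip is 32 mm below cell_hole
- stand: grey plastic block 60 x 60 x 45 mm, fixed, with one 11.5 mm hole 36 mm deep in the middle of its top in which the pin stands. Origin: centre of its underside
- bottle: bystander: amber jar with a white cap, 52 mm wide, 95 mm tall. Origin: centre of its underside
- beaker: bystander: glass beaker, 64 mm wide, 75 mm tall. Origin: centre of its underside
- spanner: bystander: steel spanner 150 mm long lying flat, its length along its x axis
Things that resemble listed ones, but are neither listed nor needed, are in the scene too. Of the things shaped like the cell, the aluminium one is meant.

How it is judged (in metres and radians):
On the way, in this order (a step that is already met when the one before it is completed fails the run):
1. the upper half is swung down onto the seal (value of joint lid below 0.14 rad), for 0.2 s.
2. the pin is through the upper half and at least 10 mm into the hole of the lower half (z of pin in the frame of cell_hole below -0.01 m and horizontal distance between pin and cell_hole below 0.006 m and value of joint lid below 0.14 rad), for 0.1 s.
At the end, for the whole second after the job is handed in: the upper half is pressed fully shut (hinge below 0.02 rad) with the robot still touching the pin with over 2 N, and the pin stands upright (within 0.12 rad) and still through both holes, its tip within 6 mm of the hole's axis and at least 28.5 mm below the top of the lower half (value of joint lid below 0.02 rad and z of pin in the frame of cell_hole below -0.0285 m and horizontal distance between pin and cell_hole below 0.006 m and angle between pin's own z axis and vertical below 0.12 rad and contact force between any of the fingers, the arm and pin above 2 N and linear speed of pin below 0.02 m/s); the arm keeps its last pose, push and grip.
It fails at once if the bottle is moved by more than 30 mm (distance of bottle from where it was at the start of the episode above 0.03 m).
It fails at once if the beaker is moved by more than 30 mm (distance of beaker from where it was at the start of the episode above 0.03 m).
It fails at once if the spanner is moved by more than 30 mm (distance of spanner from where it was at the start of the episode above 0.03 m).
It also fails if it takes over 58 s, if anything falls off the work surface, if the arm or the gripper's body presses on something with over 40 N, if the wrist force passes 120 N, or if a joint passes its speed limit or range.

ROBOT

A 6-joint arm with a two-finger parallel gripper is mounted at the origin on the work surface. World frame = base frame: x ahead of the robot, y to its left, z up, the work surface at z = 0. Lengths are in mm, angles in rad, forces in N, time in s.
With the tool pointing down it reaches from about 275 to 1000 mm from the base axis. Payload 8.4 kg.
Tool frame: the origin (TCP) lies on the centre line of the jaws, within the pads' length; the fingertips stand 17 mm ahead of it and the grasp point (between the pads) lies 2 mm behind it; z points along the fingers, y is the line along which they close (so a half turn about z gives the same grasp; the last joint's range is limited). The gripper opens to 85 mm and grips with 20 to 120 N. Pads are 22 mm wide; open, the fingers measure 114 mm over their backs; the gripper's body (76 mm by 85 mm) begins 54 mm behind the grasp point. The pads swing forward as they close: fully open they stand 13 mm farther back than shut.
Start: joints at [1.15, 0.353, 1.633, -0, 1.155, -0.002], TCP at [254.164, 570.989, 248.281] pointing down, gripper open.
Joint ranges: [-2.63, 2.63], [-0.92, 2.1], [0.06, 2.66], [-1.3, 4.44], [0, 2.69], [-3.02, 3.02]. Speed limits (rad/s): [2.22, 2.22, 2.79, 3.14, 3.14, 3.14].

INTERFACE

Orientations are given as [roll, pitch, yaw] about the fixed x, y, z axes, in that order (R = Rz(yaw) Ry(pitch) Rx(roll)).
In Python, from rig import r, eyes gives the robot as it stands. The module is installed in compiled form; this text tells all that it offers.
- The arm moves only by the shell command python3 -m inch 'ROWS' [FORCE]. ROWS is JSON, a list of rows, each a list of 7 numbers: the shift along the tool's x, y, z in m, then the turn, a rotation vector about the tool's x, y, z in degrees, then the closure, from -1 (fully open) to 1 (shut). In form: [[x, y, z, rx, ry, rz, gripper], ...]. A call has 1 to 8 rows; each row shifts and turns the commanded pose from where the row before left it, along the tool's axes as they then stand; what a row does not reach is not made up. A row lasts 1/10 s, in which the tool goes at most 50 mm and 8.59 degrees, less where a joint would pass 70% of its speed; a pose out of reach is approached as far as the arm can. A call with a gripper value outside its range is refused whole. The fingers move at their own pace and stop on an object; FORCE is the grip in N (left out, the last holds). Time passes only in rows, so rows that do not move let the fingers close. It gives the time, the measured TCP pose, the force, the opening and the grip force at its end, in the units of the state.
- r.sense(): the state, without advancing time (a new reading comes with each control period).
- eyes.grab_frame(name): name is "scene" or "side" or "wrist"; returns a dict with "img" (420x560x3 uint8, blue, green, red), "fx", "fy", "cx", "cy" (pixels), "R" (3x3) and "t" (3): a world point X has camera coordinates R X + t; the wrist camera has in their place "hand_eye" (4x4, takes a point from camera to tool coordinates, whose origin is the TCP and whose axes are the flange's). Camera axes: x right, y down, z forward; pixel columns grow to the right and rows downward; lengths in mm; the calibration is good to about 2 mm. A picture is of the moment at which its call begins: read the wrist's pose just before it. There is no depth.
- r.sign_off(): hands the job in; it is judged then, once.
The state is a dict: "clock": time; "qpos": joint angles; "qvel": joint speeds; "joint_efforts": joint torques, N m; "eef_pos": TCP position; "tcp_rot": TCP orientation; "contact_force": force on the tool from outside, world axes, zero at the start; "wrist_torque": the same for the moment, N m; "opening": opening from 0.0 (shut) to 1.0 (fully open); "grasp_force": force on a finger pad.
Only numpy, scipy, OpenCV 4.12 (cv2) and the standard library are available. Lean on these libraries where they do the work, as an engineer would, in place of code of your own. Each camera call takes 0.05 s, during which the arm holds its last target. There are 200 camera calls.

## Working session

There is one attempt and no reset: what is moved stays moved. The work goes in short steps, Python scripts to look and compute and a shell command to move; the robot and the scene stay as the last step left them, time stands still between calls to the robot, and variables do not carry over. Pictures are saved under pics/ and viewed, at most 10 in all, crops included, and the job is handed in when it is done.

```bash
mkdir -p pics; python3 - <<'E'
from rig import r,eyes
import cv2,json,numpy as np
s=r.sense();print(s)
for n in("scene","side","wrist"):
    f=eyes.grab_frame(n);cv2.imwrite(f"pics/{n}0.png",f["img"])
    np.save(f"pics/{n}0.npy",f,allow_pickle=True)
    print(n,{k:np.round(v,3).tolist() for k,v in f.items() if k!="img"})
a=[cv2.imread(f"pics/{n}0.png") for n in("scene","side")]
E
```

```text
{'clock': 0.0, 'qpos': array([ 1.14962872e+00,  3.53652258e-01,  1.63414173e+00, -1.87903951e-05,
        1.15520047e+00, -2.40114489e-03]), 'qvel': array([-0.00150838, -0.00022769,  0.0011176 , -0.00011988,  0.00123492,
        0.00092888]), 'joint_efforts': array([-1.86406913e-03, -6.05262780e+01, -3.42055249e+01, -3.80608867e-05,
        9.53369978e-03, -3.77385027e-05]), 'eef_pos': array([253.96493475, 570.57459473, 247.55585001]), 'tcp_rot': array([-3.14019081e+00,  1.38142529e-05,  2.72283380e+00]), 'contact_force': array([-0.52505638, -0.17687488,  0.00615809]), 'wrist_torque': array([ 0.02283204,  0.01136144, -0.01625077]), 'grasp_force': 0.0, 'opening': 0.998819615363208}
scene {'fx': 457.655, 'fy': 457.655, 'cx': 285.741, 'cy': 214.918, 'R': [[-0.831, 0.557, 0.011], [0.481, 0.726, -0.491], [-0.281, -0.403, -0.871]], 't': [463.978, -231.593, 1535.687]}
side {'fx': 456.121, 'fy': 456.121, 'cx': 276.725, 'cy': 216.683, 'R': [[0.813, -0.582, 0.016], [-0.333, -0.487, -0.808], [0.478, 0.651, -0.589]], 't': [-461.697, 262.316, 855.761]}
wrist {'fx': 366.177, 'fy': 366.177, 'cx': 278.445, 'cy': 210.559, 'hand_eye': [[-0.0, -0.965, -0.264, 66.373], [1.0, -0.001, 0.001, -0.225], [-0.001, -0.264, 0.965, -125.085], [0.0, 0.0, 0.0, 1.0]]}
```

View pics/scene0.png

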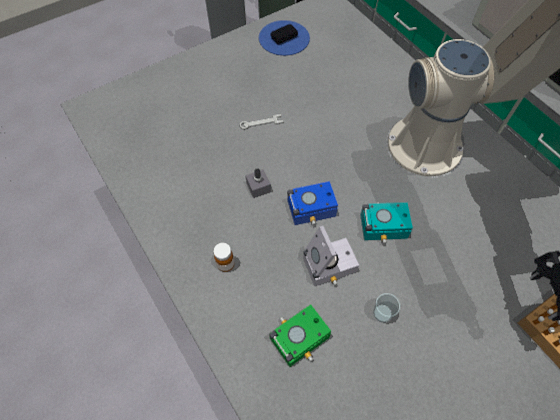

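View pics/side0.png

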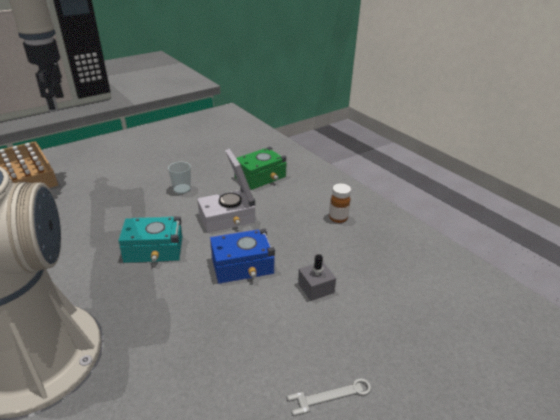

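The scene view shows the aluminium cell, lid open, at about (330,262) and the black-knobbed pin in its stand at (258,178). In the side view they are at (227,205) and (318,275). Next I'll enlarge both.

```bash
cat > h.py <<'E'
import numpy as np,cv2
from scipy.spatial.transform import Rotation as Ro
def load(n): return np.load(f"pics/{n}.npy",allow_pickle=True).item()
def ray(f,u,v):
    d=np.array([(u-f["cx"])/f["fx"],(v-f["cy"])/f["fy"],1.])
    if "R" in f: R=np.array(f["R"]);return -R.T@np.array(f["t"]),R.T@d
    T=f["T"]@np.array(f["hand_eye"]);return T[:3,3],T[:3,:3]@d
def plane(f,p,z):
    o,d=ray(f,*p);return o+d*(z-o[2])/d[2]
def tri(*fp):
    A=0;b=0;L=[]
    for f,p in fp:
        o,d=ray(f,*p);d=d/np.linalg.norm(d);P=np.eye(3)-np.outer(d,d);A=A+P;b=b+P@o;L.append((P,o))
    X=np.linalg.solve(A,b);return X,[float(np.linalg.norm(P@(X-o))) for P,o in L]
def proj(f,X):
    if "R" in f: c=np.array(f["R"])@X+np.array(f["t"])
    else: c=(np.linalg.inv(f["T"]@np.array(f["hand_eye"]))@np.append(X,1))[:3]
    return np.array([f["cx"]+f["fx"]*c[0]/c[2],f["cy"]+f["fy"]*c[1]/c[2]])
def pose(s):
    T=np.eye(4);T[:3,:3]=Ro.from_euler("xyz",s["tcp_rot"]).as_matrix();T[:3,3]=s["eef_pos"];return T
def snap(n,cam="wrist"):
    from rig import r,eyes
    s=r.sense();f=eyes.grab_frame(cam);f["T"]=pose(s)
    cv2.imwrite(f"pics/{n}.png",f["img"]);np.save(f"pics/{n}.npy",f,allow_pickle=True);return f
def rel(T,X,yaw=None):
    "shift in tool axes (mm) to world point X, and turn about tool z for a downward tool to yaw"
    d=T[:3,:3].T@(np.array(X)-T[:3,3]);o=[np.round(d,1)]
    if yaw is not None:
        G=Ro.from_euler("xyz",[np.pi,0,yaw]).as_matrix();o.append(np.round(np.degrees(Ro.from_matrix(T[:3,:3].T@G).as_rotvec()),2))
    return o
E
python3 - <<'E'
from h import *
a=load("scene0");b=load("side0")
def crop(f,x,y,w,h,k):return cv2.resize(f["img"][y:y+h,x:x+w],None,fx=k,fy=k,interpolation=cv2.INTER_CUBIC)
c1=crop(a,240,160,125,125,3.2);c2=crop(b,190,140,160,160,2.5)
c1=cv2.resize(c1,(400,400));c2=cv2.resize(c2,(400,400))
cv2.imwrite("pics/crop0.png",np.hstack([c1,c2]))
print(tri((a,(258,172)),(b,(318.5,258))), plane(a,(258,184),45),plane(b,(317,272),45))
E
```

```text
(array([ 552.95681347, -164.57730003,   88.27581168]), [3.0159854685448404, 3.0159854685448537]) [ 559.90185959 -151.30336856   45.        ] [ 557.62036345 -163.36199407   45.        ]
```

View pics/crop0.png

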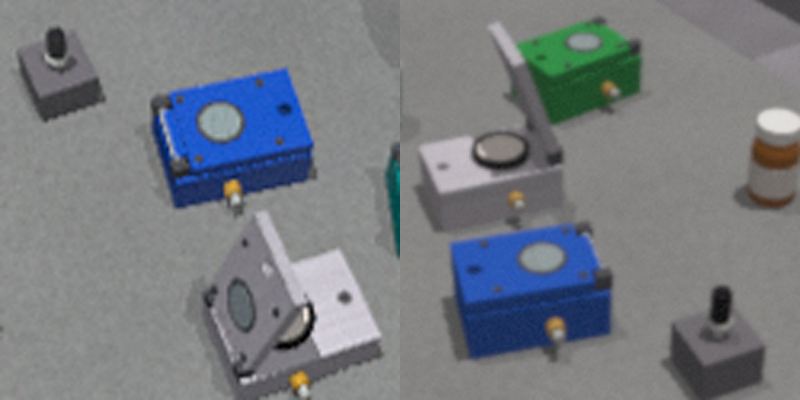

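The crop shows the pin hole of the lower half at scene (348,253) and side (207,207), the hinge barrels at scene (306,253) and (316,274), and the lid leaning over the lower half.

```bash
python3 - <<'E'
from h import *
a=load("scene0");b=load("side0")
A=lambda x,y:(240+x/3.2,160+y/3.2)
B=lambda x,y:(190+(x-400)/2.5,140+y/2.5)
np.set_printoptions(precision=1,suppress=True)
hole=tri((a,A(345,297)),(b,B(442,167)));print("hole",hole)
print("hole@50",plane(a,A(345,297),50),plane(b,B(442,167),50))
c1=plane(a,A(339,252),50);c2=plane(a,A(379,345),50);print("end corners",c1,c2)
print("hinge ends@60",plane(a,A(210,297),60),plane(a,A(243,365),60),"side near",plane(b,B(554,155),60))
print("lid tip corners",tri((a,A(262,216)),(b,B(495,28))))
print("pin top",tri((a,A(56,31)),(b,B(721,290))),"collar",tri((a,A(57,60)),(b,B(720,325))))
print("port tip", plane(a,A(302,392),25))
for n,(x,y) in dict(bottle=(222,268),beaker=(387,318)).items(): print(n,plane(a,(x,y),0))
print("blue top corners",[plane(a,A(*p),60)[:2] for p in((290,71),(312,150),(165,95),(175,175))])
E
```

```text
hole (array([475.4, 184.5,  49.6]), [1.9175179224555368, 1.9175179224557246])
hole@50 [473.9 185.5  50. ] [476.6 182.6  50. ]
end corners [451.4 147.6  50. ] [477.2 237.8  50. ]
hinge ends@60 [575.6 123.6  60. ] [588.6 190.8  60. ] side near [575.8 123.8  60. ]
lid tip corners (array([537.9, 145.7, 207.4]), [10.006557700760643, 10.006557700760506])
pin top (array([ 551.6, -166.8,   96.2]), [1.8738217957888335, 1.873821795788783]) collar (array([ 554.9, -164.9,   53.3]), [2.7388518346607373, 2.738851834660725])
port tip [550.4 229.2  25. ]
bottle [784.6   9.2   0. ]
beaker [484.5 384.2   0. ]
blue top corners [array([377.4, -26.9]), array([412.3,  54.1]), array([491.4, -69.9]), array([532.3,   6.4])]
```

```bash
python3 -m inch '[[-0.0435,-0.0197,0,0,0,0,1],[-0.0435,-0.0197,0,0,0,0,1],[-0.0435,-0.0197,0,0,0,0,1],[-0.0435,-0.0197,0,0,0,0,1],[-0.0435,-0.0197,0,0,0,0,1],[-0.0435,-0.0197,0,0,0,0,1],[-0.0435,-0.0197,0,0,0,0,1],[-0.0435,-0.0197,0,0,0,0,1]]'; python3 -m inch '[[-0.0435,-0.0197,0,0,0,0,1],[-0.0435,-0.0197,0,0,0,0,1],[-0.0435,-0.0197,0,0,0,0,1],[-0.0435,-0.0197,0,0,0,0,1],[0,0,0,0,0,-8.5,1],[0,0,0,0,0,0,1]]'
```

```text
clock: 0.95
eef_pos: [508.9, 283.8, 248.2]
tcp_rot: [-3.142, -0.0, 2.723]
contact_force: [0.5, 0.4, -1.5]
opening: -0.001
grasp_force: 0.0
clock: 1.55
eef_pos: [635.3, 141.4, 247.6]
tcp_rot: [-3.141, -0.001, 2.871]
contact_force: [-0.6, -0.7, 0.5]
opening: 0.002
grasp_force: 0.0
```

```bash
python3 -m inch '[[0,0,0.03,0,0,0,1],[0,0,0.03,0,0,0,1],[0,0,0.03,0,0,0,1],[0,0,0,0,0,0,1]]'; python3 -m inch '[[0.02,0,0,0,0,0,1],[0.02,0,0,0,0,0,1],[0.015,0,0,0,0,0,1],[0.015,0,0,0,0,0,1],[0.015,0,0,0,0,0,1]]';python3 -m inch '[[0.015,0,0,0,0,0,1],[0.015,0,0,0,0,0,1],[0.015,0,0,0,0,0,1],[0,0,0,0,0,0,1]]'; python3 - <<'E'
from h import *
f=snap("s1","side");cv2.imwrite("pics/s1c.png",cv2.resize(f["img"][120:300,170:370],None,fx=2,fy=2))
E
```

```text
clock: 1.95
eef_pos: [631.5, 143.1, 154.2]
tcp_rot: [-3.138, -0.007, 2.869]
contact_force: [-0.3, -0.1, -0.1]
opening: -0.001
grasp_force: 0.0
clock: 2.45
eef_pos: [552.8, 166.1, 159.3]
tcp_rot: [3.141, 0.002, 2.871]
contact_force: [0.7, -0.1, -0.6]
opening: -0.002
grasp_force: 0.5
clock: 2.85
eef_pos: [507.3, 177.8, 158.1]
tcp_rot: [-3.141, -0.002, 2.872]
contact_force: [-0.2, 1.0, 0.5]
opening: 0.003
grasp_force: 0.0
```

View pics/s1c.png

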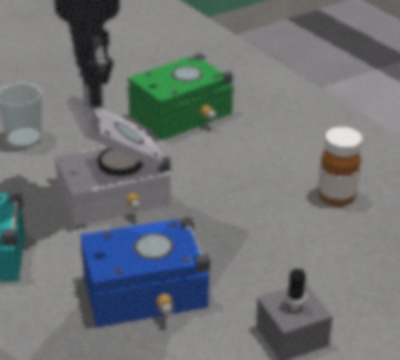

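The side crop shows the lid passed its tipping point and sinking onto the lower half, with the gripper clear of it. I'll let it settle, then look with the wrist camera from two places.

```bash
python3 -m inch '[[0,0,-0.02,0,0,0,1],[0,0,-0.02,0,0,0,-1],[0,0,0,0,0,0,-1],[0,0,0,0,0,0,-1],[0,0,0,0,0,0,-1]]'; python3 -c 'from h import *;snap("w1")'; python3 -m inch '[[-0.03,-0.03,0,0,0,0,-1],[-0.03,-0.03,0,0,0,0,-1],[0,0,0,0,0,0,-1],[0,0,0,0,0,0,-1]]';python3 - <<'E'
from h import *
snap("w2")
cv2.imwrite("pics/w12.png",np.hstack([cv2.resize(load(n)["img"],(400,300)) for n in("w1","w2")]))
E
```

```text
clock: 3.4
eef_pos: [509.4, 177.2, 197.4]
tcp_rot: [-3.141, -0.001, 2.871]
contact_force: [0.3, -0.3, -0.3]
opening: 0.681
grasp_force: 0.0
clock: 3.85
eef_pos: [551.3, 102.8, 197.4]
tcp_rot: [-3.141, -0.002, 2.869]
contact_force: [-0.6, 0.3, -0.7]
opening: 1.002
grasp_force: 0.0
```

View pics/w12.png

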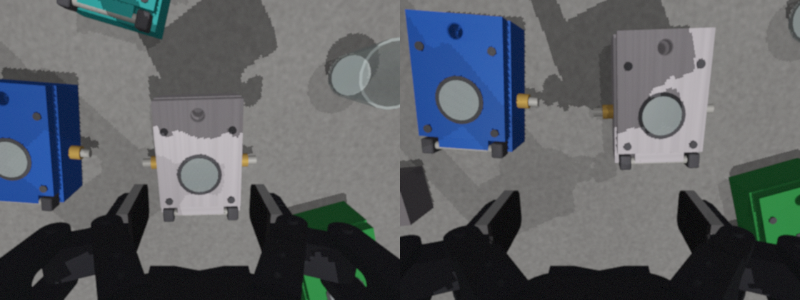

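Both wrist frames show the lid shut on the seal. Its pin hole is near full-size pixel (277,161) in the first and (371,66) in the second. Next I'll refine these.

```bash
python3 - <<'E'
from h import *
np.set_printoptions(precision=1,suppress=True)
o=[];P=[]
for n,(u,v) in dict(w1=(277,161),w2=(371,66)).items():
    f=load(n);w=f["img"][v-25:v+25,u-25:u+25];o.append(cv2.resize(w,(400,400),interpolation=cv2.INTER_CUBIC))
    g=cv2.cvtColor(w,cv2.COLOR_BGR2GRAY);bg=np.median(g);m=(np.abs(g.astype(int)-bg)>10).astype(np.uint8)
    cs,_=cv2.findContours(m,cv2.RETR_EXTERNAL,cv2.CHAIN_APPROX_NONE)
    c=min((c for c in cs if cv2.contourArea(c)>40),key=lambda c:np.hypot(*(np.array(cv2.minEnclosingCircle(c)[0])-25)))
    (x,y),R=cv2.minEnclosingCircle(c);e=cv2.fitEllipse(c);print(n,bg,x,y,R,e)
    cx=(u-25+e[0][0],v-25+e[0][1]);P.append((f,cx));print(plane(f,cx,73))
print(tri(*P))
cv2.imwrite("pics/hz.png",np.hstack(o))
E
```

```text
w1 118.0 24.4761905670166 25.0 10.523909568786621 ((24.922975540161133, 24.39593505859375), (18.411121368408203, 19.794414520263672), 109.74197387695312)
[476.5 185.1  73. ]
w2 120.0 25.0 24.5 12.419842720031738 ((24.99888038635254, 24.560251235961914), (21.64844512939453, 23.997379302978516), 31.299406051635742)
[476.4 184.9  73. ]
(array([476.5, 185. ,  72.8]), [0.11470987912755565, 0.11470987912748039])
```

View pics/hz.png

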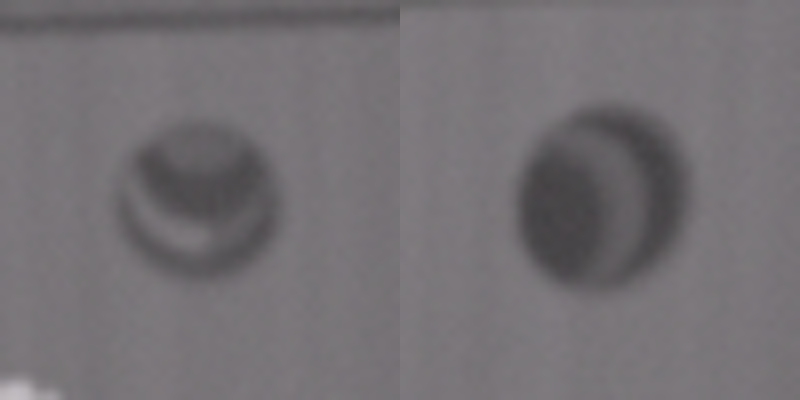

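The zoom shows the lid hole clearly in both views. The lid-hole centre triangulates to (476.5, 185.0, 72.8). Next I'll measure the pin the same way.

```bash
python3 -m inch '[[-0.0183,-0.043,0,0,0,0,-1],[-0.0183,-0.043,0,0,0,0,-1],[-0.0183,-0.043,0,0,0,0,-1],[-0.0183,-0.043,0,0,0,0,-1],[-0.0183,-0.043,0,0,0,0,-1],[-0.0183,-0.043,0,0,0,0,-1],[0,0,0,0,0,0,-1],[0,0,0,0,0,0,-1]]'; python3 -c 'from h import *;snap("p1")'; python3 -m inch '[[-0.02,-0.03,0,0,0,0,-1],[0,-0.03,0,0,0,0,-1],[0,0,0,0,0,0,-1],[0,0,0,0,0,0,-1]]';python3 - <<'E'
from h import *
np.set_printoptions(precision=1,suppress=True)
snap("p2");o=[]
for n in("p1","p2"):
    f=load(n);p=proj(f,np.array([553,-165,93.]));print(p);u,v=np.clip(p.astype(int),60,[500,360])
    o.append(cv2.resize(f["img"][v-60:v+60,u-60:u+60],(400,400),interpolation=cv2.INTER_CUBIC));print(u,v)
cv2.imwrite("pics/pz.png",np.hstack(o))
E
```

```text
clock: 4.7
eef_pos: [587.9, -174.0, 197.7]
tcp_rot: [3.141, -0.001, 2.87]
contact_force: [0.1, 0.9, 0.5]
opening: 1.003
grasp_force: 0.0
clock: 5.15
eef_pos: [591.4, -235.9, 198.0]
tcp_rot: [3.141, -0.001, 2.872]
contact_force: [-0.3, 0.5, -0.6]
opening: 1.001
grasp_force: 0.0
[277.4 160.8]
277 160
[373.1 128.4]
373 128
```

View pics/pz.png

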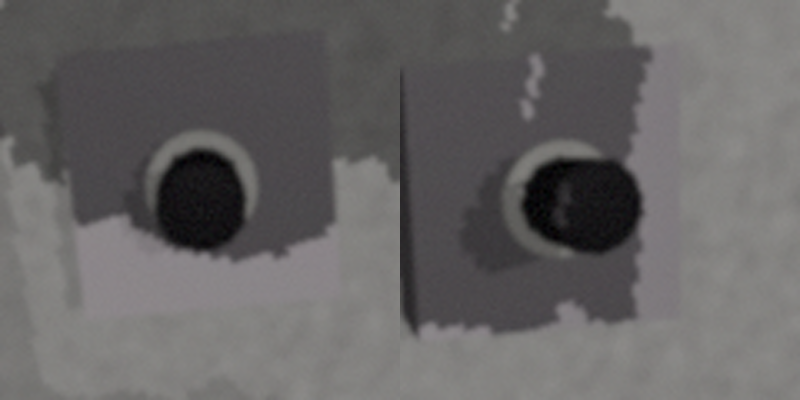

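The zooms show the knob top centred at about (201,205) in the left crop and (594,206) in the right, and the collar at about (202,185) and (560,198).

```bash
python3 - <<'E'
from h import *
np.set_printoptions(precision=1,suppress=True)
from rig import r
a=load("p1");b=load("p2");k=.3
A=lambda x,y:(277-60+x*k-.35,160-60+y*k-.35);B=lambda x,y:(373-60+(x-400)*k-.35,128-60+y*k-.35)
t=tri((a,A(201,205)),(b,B(594,206)));c=tri((a,A(202,185)),(b,B(560,198)))
print(t,c)
T=pose(r.sense());print(T[:3,3],rel(T,[*((t[0]+c[0])/2)[:2],82]))
E
```

```text
(array([ 553.7, -165.5,   88.9]), [0.040451473410383784, 0.040451473410549756]) (array([ 553.5, -165.3,   58.7]), [0.10003305001880401, 0.10003305001881115])
[ 591.5 -235.6  198.1] [array([ 55.1,  57.5, 116.2])]
```

```bash
python3 -m inch '[[0.0275,0.029,0,0,0,0,-1],[0.0276,0.0285,0,0,0,0,-1],[0,0,0,0,0,0,-1],[0,0,0.03,0,0,0,-1],[0,0,0.03,0,0,0,-1],[0,0,0.03,0,0,0,-1],[0,0,0.026,0,0,0,-1],[0,0,0,0,0,0,-1]]' 60; python3 -m inch '[[0,0,0,0,0,0,1],[0,0,0,0,0,0,1],[0,0,0,0,0,0,1],[0,0,0,0,0,0,1],[0,0,0,0,0,0,1],[0,0,0,0,0,0,1],[0,0,0,0,0,0,1],[0,0,0,0,0,0,1]]' 60
```

```text
clock: 6.0
eef_pos: [551.7, -165.5, 79.3]
tcp_rot: [3.141, -0.006, 2.873]
contact_force: [-0.0, -0.9, 0.4]
opening: 1.0
grasp_force: 0.0
clock: 6.8
eef_pos: [554.5, -167.4, 83.2]
tcp_rot: [3.141, 0.001, 2.871]
contact_force: [-0.2, 2.0, 5.9]
opening: 0.189
grasp_force: 58.4
```

```bash
python3 -m inch '[[0,0,-0.01,0,0,0,1],[0,0,-0.02,0,0,0,1],[0,0,-0.02,0,0,0,1],[0,0,-0.03,0,0,0,1],[0,0,-0.03,0,0,0,1],[0,0,0,0,0,0,1],[0,0,0,0,0,0,1],[0,0,0,0,0,0,1]]'; python3 - <<'E'
from h import *
from rig import r
f=snap("s2","side");s=r.sense();print(s["eef_pos"],s["tcp_rot"],s["contact_force"],s["opening"],s["grasp_force"])
T=pose(s);print(rel(T,[475.9,185.1,193]))
u,v=proj(f,s["eef_pos"]-[0,0,50]).astype(int);print(u,v)
cv2.imwrite("pics/s2c.png",cv2.resize(f["img"][v-50:v+50,u-50:u+50],(600,600),interpolation=cv2.INTER_CUBIC))
E
```

```text
clock: 7.6
eef_pos: [553.0, -167.2, 191.5]
tcp_rot: [-3.142, -0.002, 2.871]
contact_force: [-0.3, 0.1, -0.3]
opening: 0.188
grasp_force: 58.5
[ 552.96265876 -167.19336708  191.23058114] [-3.14152196e+00 -2.05695680e-03  2.87114655e+00] [ 0.3774077  -0.69716622 -1.64363284] 0.18883583508602717 58.548123836517334
[array([168.4, 318.9,  -1.4])]
319 239
```

View pics/s2c.png

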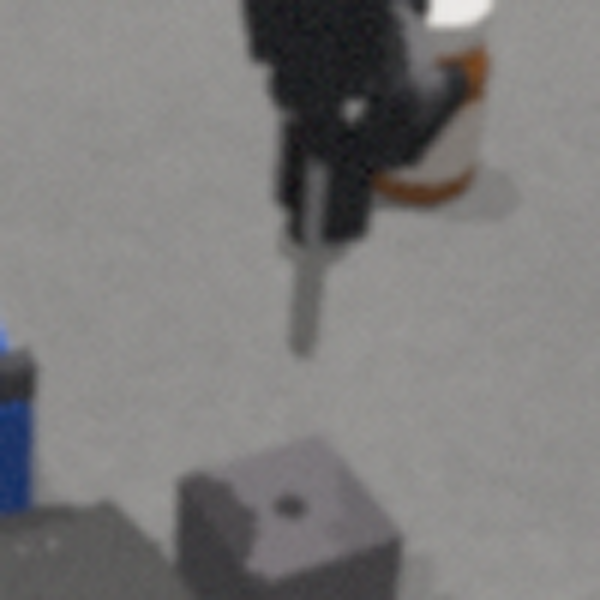

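The side crop shows the pin held upright in the jaws, its tip at about (302,355) in the crop, and the stand hole empty. Next I'll carry it over the lid hole.

```bash
python3 -m inch '[[0.021,0.04,0,0,0,0,1],[0.021,0.04,0,0,0,0,1],[0.021,0.04,0,0,0,0,1],[0.021,0.04,0,0,0,0,1],[0.021,0.04,0,0,0,0,1],[0.021,0.04,0,0,0,0,1],[0.021,0.04,0,0,0,0,1],[0.021,0.039,0,0,0,0,1]]'; python3 -m inch '[[0,0,0.02,0,0,0,1],[0,0,0,0,0,0,1],[0,0,0,0,0,0,1],[0,0,0,0,0,0,1]]'; python3 - <<'E'
from h import *
from rig import r
np.set_printoptions(precision=1,suppress=True)
f=snap("s3","side");g=snap("c3","scene");s=r.sense()
print(s["eef_pos"],s["contact_force"],rel(pose(s),[475.9,185.1,160]))
o=[]
for q in(f,g):
    u,v=proj(q,s["eef_pos"]-[0,0,60]).astype(int);print(u,v)
    o.append(cv2.resize(q["img"][v-25:v+25,u-25:u+25],(400,400),interpolation=cv2.INTER_CUBIC))
    e=s["eef_pos"]; print([(proj(q,e-[0,0,h])-[u-25,v-25])*8 for h in(22,74)],"hole",(proj(q,np.array([476.5,185,72.8]))-[u-25,v-25])*8)
cv2.imwrite("pics/s3c.png",np.hstack(o))
E
```

```text
clock: 8.45
eef_pos: [475.9, 186.4, 191.3]
tcp_rot: [-3.14, -0.001, 2.871]
contact_force: [0.4, 0.3, -0.4]
opening: 0.186
grasp_force: 58.7
clock: 8.85
eef_pos: [477.4, 184.1, 172.4]
tcp_rot: [-3.141, -0.0, 2.87]
contact_force: [0.7, -0.2, -0.5]
opening: 0.186
grasp_force: 58.8
[477.7 184.2 172.7] [ 1.5 -0.2 -0.3] [array([ 2. ,  0.4, 12.7])]
205 185
[array([190.6, 100.4]), array([203.5, 243.6])] hole [205.1 312.2]
349 243
[array([218.5, 151.9]), array([197.7, 220.9])] hole [192.  253.5]
```

View pics/s3c.png

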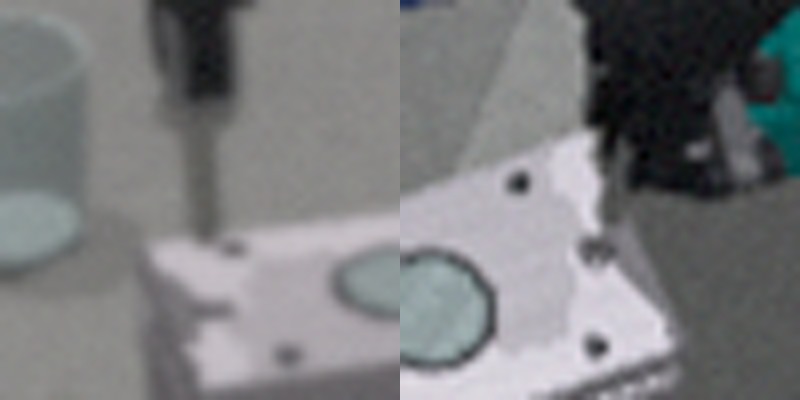

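The crops show the pin tip just above the lid hole, aligned within about 2 mm. The wrist camera should see both the tip and the hole, so I'll use it for fine alignment.

```bash
python3 - <<'E'
from h import *
from rig import r
np.set_printoptions(precision=1,suppress=True)
f=snap("w3");s=r.sense();e=s["eef_pos"];print(e)
u,v=proj(f,e-[0,0,74]).astype(int);u0,v0=u-50,v-50;print(u,v)
for n,X in dict(collar=e-[0,0,22],tip=e-[0,0,74],hole=np.array([476.5,185,72.8])).items():print(n,(proj(f,X)-[u0,v0]+.5)*6)
cv2.imwrite("pics/w3c.png",cv2.resize(f["img"][v0:v0+100,u0:u0+100],(600,600),interpolation=cv2.INTER_CUBIC))
E
```

```text
[477.6 184.3 172.8]
278 230
collar [308.9 534.2]
tip [307.5 306.9]
hole [310.9 218.1]
```

View pics/w3c.png

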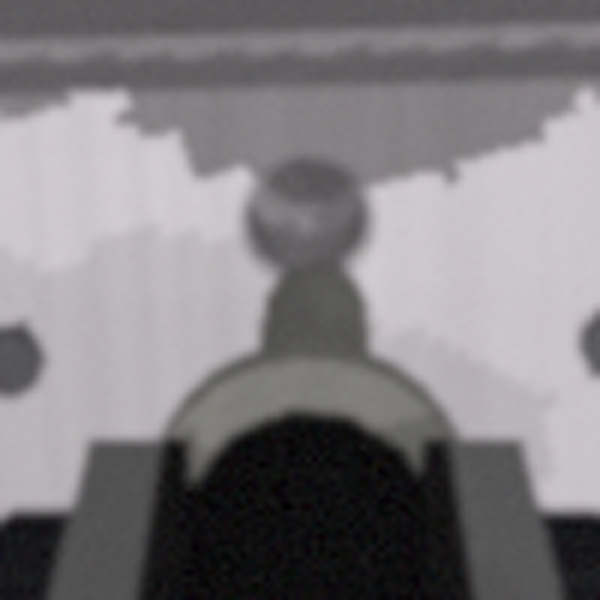

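The wrist crop shows the hole centred at about (308,218) and the pin tip at about (316,291). The tip needs to move about 0.6 mm in −y and 0.5 mm in +x of the tool, with a tilt of about 0.8°.

```bash
python3 -m inch '[[0.0005,0.0004,0,0.8,0,0,1],[0,0,0.01,0,0,0,1],[0,0,0.01,0,0,0,1],[0,0,0.005,0,0,0,1],[0,0,0.005,0,0,0,1],[0,0,0,0,0,0,1],[0,0,0,0,0,0,1]]' 80;  python3 -m inch '[[0,0,0.005,0,0,0,1],[0,0,0.005,0,0,0,1],[0,0,0.003,0,0,0,1],[0,0,0,0,0,0,1]]'
```

```text
clock: 9.7
eef_pos: [476.6, 185.0, 142.1]
tcp_rot: [-3.127, -0.0, 2.871]
contact_force: [0.6, -0.0, -0.6]
opening: 0.178
grasp_force: 78.0
clock: 10.1
eef_pos: [476.3, 184.7, 128.7]
tcp_rot: [-3.127, -0.001, 2.871]
contact_force: [-0.4, 0.8, -0.8]
opening: 0.181
grasp_force: 78.0
```

```bash
python3 -m inch '[[0,0,0.004,0,0,0,1],[0,0,0.004,0,0,0,1],[0,0,0.004,0,0,0,1],[0,0,0,0,0,0,1]]';  python3 -m inch '[[0,0,0.004,0,0,0,1],[0,0,0.004,0,0,0,1],[0,0,0.004,0,0,0,1],[0,0,0,0,0,0,1],[0,0,0,0,0,0,1]]'
```

```text
clock: 10.5
eef_pos: [476.2, 184.6, 116.6]
tcp_rot: [-3.127, -0.001, 2.871]
contact_force: [0.3, -0.2, -1.1]
opening: 0.181
grasp_force: 78.0
clock: 11.0
eef_pos: [476.4, 184.5, 105.1]
tcp_rot: [-3.127, -0.0, 2.871]
contact_force: [-0.4, 0.1, -0.2]
opening: 0.182
grasp_force: 78.0
```

```bash
python3 -m inch '[[0,0,0.004,0,0,0,1],[0,0,0.002,0,0,0,1],[0,0,0.002,0,0,0,1],[0,0,0,0,0,0,1],[0,0,0,0,0,0,1]]';  python3 -m inch '[[0,0,0.002,0,0,0,1],[0,0,0.002,0,0,0,1],[0,0,0,0,0,0,1],[0,0,0,0,0,0,1]]'
```

```text
clock: 11.5
eef_pos: [476.5, 184.4, 97.3]
tcp_rot: [-3.128, -0.0, 2.871]
contact_force: [-0.5, 0.2, 1.3]
opening: 0.181
grasp_force: 78.4
clock: 11.9
eef_pos: [476.4, 184.5, 93.3]
tcp_rot: [-3.128, -0.0, 2.871]
contact_force: [-1.5, 1.7, 4.1]
opening: 0.183
grasp_force: 78.9
```

```bash
for i in 1; do python3 -m inch '[[0,0,0.001,0,0,0,1],[0,0,0.001,0,0,0,1],[0,0,0,0,0,0,1],[0,0,0,0,0,0,1]]' 110;  python3 -m inch '[[0,0,0.001,0,0,0,1],[0,0,0,0,0,0,1],[0,0,0,0,0,0,1]]'; python3 -m inch '[[0,0,0.001,0,0,0,1],[0,0,0,0,0,0,1],[0,0,0,0,0,0,1]]'; done
```

```text
clock: 12.3
eef_pos: [476.4, 184.5, 92.4]
tcp_rot: [-3.128, -0.0, 2.871]
contact_force: [-7.1, 0.5, 19.3]
opening: 0.176
grasp_force: 109.5
clock: 12.6
eef_pos: [476.5, 184.5, 92.2]
tcp_rot: [-3.128, 0.0, 2.871]
contact_force: [-9.5, -0.9, 29.7]
opening: 0.171
grasp_force: 110.9
clock: 12.9
eef_pos: [476.5, 184.6, 91.9]
tcp_rot: [-3.128, 0.0, 2.871]
contact_force: [-13.7, -0.9, 42.0]
opening: 0.174
grasp_force: 112.3
```

The force rises sharply at z = 92, so I need to know whether the lid is shut or the pin is jamming. I'll measure the lid angle numerically from its screw heads in the wrist view.

```bash
python3 - <<'E'
from h import *
from rig import r
np.set_printoptions(precision=1,suppress=True)
def blobs(f):
    g=cv2.cvtColor(f["img"],cv2.COLOR_BGR2GRAY);bh=cv2.morphologyEx(g,cv2.MORPH_BLACKHAT,np.ones((25,25)))
    m=(bh>35).astype(np.uint8)
    n,l,st,c=cv2.connectedComponentsWithStats(m)
    return np.array([c[i] for i in range(1,n) if 15<st[i,4]<400 and st[i,2]<26 and st[i,3]<26])
near=lambda B,p:B[np.argmin(np.linalg.norm(B-p,axis=1))]
ax=np.array([.966,-.259,0]);ay=np.array([.259,.966,0])
hinge=np.array([476.5,185,0])+ax*109.5;hinge[2]=60
b1=blobs(load("w1"));b3=blobs(load("w3"));w4=snap("w4");b4=blobs(w4)
print("eef",r.sense()["eef_pos"],r.sense()["contact_force"])
w1,w3=load("w1"),load("w3")
for p in((231,240),(327,237.5)):
    q3=near(b3,p); X=plane(w3,q3,72); q1=near(b1,proj(w1,X)); X,e=tri((w3,q3),(w1,q1)); print("screw",q3,q1,X,e)
    L=Ro.from_rotvec(ay*0)
    for th in(.065,.045,.03,.015,0):
        Y=hinge+Ro.from_rotvec(-ay*(.065-th)*-1*-1).apply(X-hinge);print(th,Y,proj(w4,Y))
    print(" seen",near(b4,proj(w4,Y)))
E
```

```text
eef [476.5 184.5  92. ] [-12.7  -2.3  41.8]
screw [228.8 239.6] [232.  185.4] [485.8 148.1  65.1] [0.9458139177373429, 0.9458139177373734]
0.065 [485.8 148.1  65.1] [209.1 301.2]
0.045 [485.8 148.1  63.3] [209.8 299.1]
0.03 [485.7 148.2  61.9] [210.4 297.6]
0.015 [485.7 148.2  60.5] [211.  296.1]
0 [485.7 148.2  59.2] [211.5 294.7]
 seen [205.5 292.6]
screw [330.1 236.7] [326.5 184. ] [504.8 214.4  57.7] [0.5799294657874356, 0.5799294657875018]
0.065 [504.8 214.4  57.7] [355.3 295.5]
0.045 [504.9 214.3  55.9] [354.6 293.8]
0.03 [504.9 214.3  54.6] [354.  292.6]
0.015 [505.  214.3  53.3] [353.5 291.5]
0 [505.1 214.3  51.9] [353.  290.4]
 seen [354.  291.7]
```

```bash
python3 - <<'E'
from h import *
np.set_printoptions(precision=1,suppress=True,linewidth=160)
ax=np.array([.9645,-.2642,0]);ay=np.array([.2642,.9645,0])
c=np.array([475.9,185.1,0])+50*ax   # cell origin
def lidpt(th,d,y,n): # d from hinge, n along outward normal
    return c+ax*(60-d*np.cos(th)+n*np.sin(th))+ay*y+np.array([0,0,60+d*np.sin(th)+n*np.cos(th)])
for nm in("w3","w4"):
    f=load(nm);g=cv2.GaussianBlur(cv2.cvtColor(f["img"],cv2.COLOR_BGR2GRAY),(3,1),0).astype(float)
    for y in(-25,0,25):
        low=proj(f,c-65*ax+y*ay+[0,0,50]);bot=proj(f,c-65*ax+y*ay)
        print(nm,y,"low top v",low[1],"bottom",bot[1],"lid top/bot:",{t:(round(proj(f,lidpt(t,125,y,6))[1],1),round(proj(f,lidpt(t,125,y,-6))[1],1)) for t in(.065,.03,0)})
        u=int(round(proj(f,lidpt(.03,125,y,6))[0]));v0=int(low[1])-8
        print("  u",u,"rows from",v0,g[v0:v0+34,u-3:u+4].mean(1).astype(int))
E
```

```text
w3 -25 low top v 185.04837187570064 bottom 173.0434338276339 lid top/bot: {0.065: (np.float64(193.7), np.float64(188.5)), 0.03: (np.float64(191.5), np.float64(187.2)), 0: (np.float64(189.9), np.float64(186.2))}
  u 240 rows from 177 [ 92  92  92  93  92  92  92  92  97 113 125 129 121 107  98  95  97 114 145 167 183 195 200 200 200 200 201 200 200 201 201 201 201 201]
w3 0 low top v 184.8644197559356 bottom 172.88876953784714 lid top/bot: {0.065: (np.float64(193.5), np.float64(188.3)), 0.03: (np.float64(191.3), np.float64(187.0)), 0: (np.float64(189.7), np.float64(186.0))}
  u 279 rows from 176 [ 91  90  91  91  91  91  92  92 101 118 129 131 122 108  99  97  97 102 116 127 130 132 130 131 130 131 131 131 131 126 112  96  90  89]
w3 25 low top v 184.6804584173285 bottom 172.7340987417387 lid top/bot: {0.065: (np.float64(193.3), np.float64(188.1)), 0.03: (np.float64(191.1), np.float64(186.8)), 0: (np.float64(189.5), np.float64(185.8))}
  u 318 rows from 176 [ 91  93  93  91  92  91  93 103 121 130 124 114 101  95  95  95 103 118 128 131 130 130 134 144 158 163 165 177 193 201 202 201 
[... 420 characters left out ...]
m 196.8041492901178 lid top/bot: {0.065: (np.float64(239.1), np.float64(228.3)), 0.03: (np.float64(234.7), np.float64(225.4)), 0: (np.float64(231.4), np.float64(223.2))}
  u 280 rows from 212 [ 98  99 100  99  99  99  97  98 111 127 129 116 104 101 102 101 100  99 105 122 135 141 141 137 124 106 100 112 127 133 133 133 133 133]
w4 25 low top v 220.70437100709387 bottom 196.78162432844022 lid top/bot: {0.065: (np.float64(239.2), np.float64(228.4)), 0.03: (np.float64(234.8), np.float64(225.4)), 0: (np.float64(231.4), np.float64(223.2))}
  u 339 rows from 212 [ 98  98 100 100 100  99 101 113 124 123 110 100  98  99  99  98 100 112 130 140 142 140 141 141 141 141 141 140 140 141 140 141 140 141]
```

The lid's front top edge is 10.6–11 px from the lower half's edge, against a prediction of 10.7 px at 0 rad and 14 px at 0.03 rad. So the cell is fully shut and the stiff stop is the hard stop. I'll ease the push a little and check again.

```bash
python3 -m inch '[[0,0,-0.001,0,0,0,1],[0,0,0,0,0,0,1],[0,0,0,0,0,0,1],[0,0,0,0,0,0,1]]'; python3 - <<'E'
from h import *
f=snap("w5");g=cv2.cvtColor(f["img"],cv2.COLOR_BGR2GRAY).astype(float)
for u in(221,280,339):print(g[212:246,u-3:u+4].mean(1).astype(int))
E
```

```text
clock: 13.35
eef_pos: [476.5, 184.5, 92.2]
tcp_rot: [-3.128, 0.0, 2.871]
contact_force: [-9.3, 0.3, 30.2]
opening: 0.173
grasp_force: 110.6
[100 100  99  99  99  99  98  97  98 105 119 125 118 104  99 100  99  99
  98 102 116 132 139 140 139 134 125 117 116 115 114 115 116 115]
[ 98  98  99  99  99  98  97  98 110 126 127 115 104 101 102 102  99  99
 105 121 135 140 140 137 124 106 100 112 127 133 132 133 133 133]
[ 98  98 100 100 100  99 102 114 125 124 111 100  98  98  99  98 100 110
 128 138 141 141 140 140 140 140 140 140 140 140 140 141 140 140]
```

The lid hasn't moved and the push is a steady 30 N, so I'm handing in.

```bash
python3 -c 'from rig import r;print(r.sign_off())'
```

```text
the job is handed in; nothing more can be done
None
```

I handed the job in with the cell measured fully shut, the pin pushed through both holes, and the arm still gripping it and pressing down with about 30 N; the sign-off gave no verdict.

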